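# Fit a fresh filter cap from the spring dispenser to a cage's air port

### The job

Close the open air port on the cage lid with a fresh filter cap: pull just the top cap out of the spring dispenser and let the next one rise into place under the catches. Set the cap on the port's neck, turn it back (anticlockwise seen from above) until it drops into the thread, then screw it forward (clockwise) until it is fully home, and let go. Leave the other caps in the dispenser and the other things on the bench where they are.

Things in the scene. Friction and masses are not known exactly. Their poses are not given: they have to be found in the camera images.
- cap_top: the top one of three alike white plastic caps stacked in the dispenser, the one to fit. Origin: centre of its underside, z up. A round cup, mouth down: skirt 50 mm across, rim flange 58 mm across and 5 mm thick at the bottom, flat top 26 mm above the origin, grip bar on top along its x axis. A half turn leaves the cap the same. About 40 g (varies).
- cap_bar (a point): middle of the grip bar on cap_top, 33 mm above the cap's origin, axes as the cap's. The bar is 28 mm long along x, 12 mm thick along y and 14 mm high (26 to 40 mm above the cap's origin): pinch it from above, fingers closing along y.
- cap_mouth (a point): middle of cap_top's open underside (same point and axes as its origin). The bore is 43 mm across and 22 mm deep; two lugs, 7 mm wide and 3 mm high (2 to 5 mm above the underside), stick inwards to 17 mm from the axis at the two ends of the x axis, so in line with the grip bar.
- cap_mid: the second cap of the stack, the same shape; its origin starts 26 mm below that of cap_top and it rises 26 mm when the top one is pulled out. It must stay in the dispenser.
- cap_low: the third, lowest cap, the same shape, 26 mm below cap_mid. It must stay in the dispenser.
- dispenser: the fixed spring dispenser: steel foot 110 x 130 mm, four upright rods 118 mm high around the stack, grey catch blocks up to 131 mm high from 38 mm off the axis on its +y and -y sides. Origin: centre of the foot's underside, on the bench; z up along the stack's axis. The top cap's underside starts 112 mm above it.
- catches (a point): point on the stack's axis midway between the two catches, 122 mm above the bench. They are spring-loaded rollers that reach in over the top cap's rim flange: the cap is pulled straight up and snaps past them within about 12 mm, at 5 to 15 N. Pressed down, the stack gives by up to 20 mm at about 3 N.
- lift (a joint): height of the spring platform under the stack (m): about 0 with three caps, 0.026 when one cap has been taken and the next has risen under the catches (this takes about half a second), 0.052 after two
- cage: the fixed animal cage: amber clear plastic tub with a lid, 270 x 170 mm, long side along its x axis. Origin: centre of its underside, on the bench. Lid top 132 mm above. A loose blue clip (14 mm high) lies on the lid towards +x.
- port_seat (a point): centre of the flat round seat (84 mm across, 140 mm above the bench) of the air port on the cage lid; axes as the cage's. The cap is home when its underside lies on this seat. The neck stands on it: grey, 16.5 mm high, core 31 mm across, with two tabs out to 40 mm across and two opposite slots, 38 degrees wide, between them.
- neck_tabs (a point): on the port's axis, level with the top of the two tabs, 14.5 mm above the seat; axes as the cage's. The cap's lugs drop through the slots. The line through both slots lies within 0.4 rad, either way, of the cage's x axis; where is not told: find it by touch or sight. With its lugs on the tabs the cap's underside is 12.5 mm above the seat.
- thread (a point): on the port's axis, 4 mm above the seat, where the underside of the cap comes to when its lugs have dropped into the slots. There it can turn back no more than 10 degrees. Turned clockwise about 50 degrees from the slots' middle, it goes down a ramp under the tabs to the seat and a hard stop. A push down of 3 to 10 N while turning is enough.
- clip: loose blue plastic clip, 16 x 45 x 14 mm, lying on the cage lid: leave it
- water_bottle: clear drinking bottle, 64 mm across, 150 mm high: leave it standing
- scoop: steel scoop, 190 mm long: leave it
- tape: roll of tape, 72 mm across, 19 mm high: leave it
- dish: steel bowl, 100 mm across, 35 mm high: leave it
- brush: hand brush, 200 mm long: leave it
- disinfectant: white bottle, 70 mm across, 180 mm high: leave it standing
Not all that is in view belongs to the job. Leave any orange or yellow look-alike of the cap_mid alone.

How it is judged:
By the outcome, as a careful person would: the job done as asked, in the order asked, and still so for the second after the job is handed in, with the robot touching nothing.
It also fails if it takes over 61 s, if anything falls off the work surface, if the arm or the gripper's body presses on something with over 40 N, if the wrist force passes 120 N, or if a joint passes its speed limit or range.

### The arm

A 6-joint arm with a two-finger parallel gripper is mounted at the origin on the work surface. World frame = base frame: x ahead of the robot, y to its left, z up, the work surface at z = 0. Lengths are in m, angles in rad, forces in N, time in s.
With the tool pointing down it reaches from about 0.35 to 0.925 m from the base axis. Payload 6.4 kg.
Tool frame: the origin (TCP) lies midway between the tips of the shut fingers; the grasp point (between the pads) lies 19 mm behind it; z points along the fingers, y is the line along which they close (so a half turn about z gives the same grasp; the last joint's range is limited). The gripper opens to 85 mm and grips with 20 to 120 N. Pads are 22 mm wide; open, the fingers measure 114 mm over their backs; the gripper's body (76 mm by 85 mm) begins 54 mm behind the grasp point. The pads swing forward as they close: fully open they stand 13 mm farther back than shut.
Start: joints at [-1.293, 0.245, 1.558, -0, 1.339, -0.174], TCP at [0.284, -0.585, 0.231] pointing down, gripper open.
Joint ranges: [-3.13, 3.13], [-1.02, 2.26], [0.13, 2.54], [-0.95, 4.09], [0.21, 2.88], [-2.74, 2.74]. Speed limits (rad/s): [2.57, 2.57, 3.14, 3.14, 3.14, 3.14].

### API

Orientations are given as a unit quaternion [x, y, z, w].
In Python, from cell import readout, imaging, env gives the robot as it stands. The module is installed in compiled form; this text tells all that it offers.
- The arm moves only by the shell command python3 -m pendant 'ROWS'. ROWS is text: rows parted by semicolons, each of 5 numbers parted by spaces: the gripper command: -1 is shut, 1 is fully open, values between are in proportion, then the shift along the tool's x, y, z in m, then the turn about the tool's z in rad. A call has 1 to 5 rows; each row is the pose to reach, as a shift and turn from the pose commanded when the call began, along the tool's axes at that moment; what a row does not reach only later rows make up. A row lasts 1/12 s, in which the tool goes at most 41.7 mm and 7.16 degrees, less where a joint would pass 70% of its speed; a pose out of reach is approached as far as the arm can. A call with a gripper value outside its range is refused whole. The fingers move at their own pace and stop on an object; the grip force is fixed at half the most. Time passes only in rows, so rows that repeat a pose let the fingers close. It gives the time, the measured TCP pose, the force, the opening and the grip force at its end, in the units of the state.
- readout.read_state(): the state, without advancing time (a new reading comes with each control period).
- imaging.read_camera(name): name is "scene" or "top"; returns (picture, depth): 480x640x3 uint8, red, green, blue; 480x640 float32, m along the optical axis (not along the pixel's ray), 0 where there is no reading.
- imaging.camera_params(name): a dict with "vertical_fov" (degrees; the focal length in pixels is half the picture's height over the tangent of half this angle, whatever the lens; pixels are square), "cx", "cy" (the principal point, pixels), "R" (3x3) and "t" (3): a world point X has camera coordinates R X + t. Camera axes: x right, y down, z forward; pixel columns grow to the right and rows downward; lengths in m; the calibration is good to about 2 mm. A picture is of the moment at which its call begins. camera_params takes no time and is no camera call.
- env.close_job(): hands the job in; it is judged then, once.
The state is a dict: "time": time; "qpos": joint angles; "qd": joint speeds; "tau": joint torques, N m; "tcp_pos": TCP position; "orientation": TCP orientation; "contact_force": force on the tool from outside, world axes, zero at the start; "moment": the same for the moment, N m; "width": finger opening in m; "grasp_force": force on a finger pad.
Only numpy, scipy, OpenCV 4.12 (cv2) and the standard library are available. Lean on these libraries where they do the work, as an engineer would, in place of code of your own. Each camera call takes 0.05 s, during which the arm holds its last target. There are 200 camera calls.

## Working session

There is one attempt and no reset: what is moved stays moved. The work goes in short steps, Python scripts to look and compute and a shell command to move; the robot and the scene stay as the last step left them, time stands still between calls to the robot, and variables do not carry over. Pictures are saved under pics/ and viewed, at most 10 in all, crops included, and the job is handed in when it is done.

```bash
mkdir -p pics
cat > h.py <<'E'
import numpy as np, cv2
from cell import readout, imaging, env
def snap(n,f=None):
    im,d=imaging.read_camera(n)
    if f: cv2.imwrite(f,im[:,:,::-1])
    np.savez('/tmp/%s.npz'%n,im=im,d=d); return im,d
def K(n):
    p=imaging.camera_params(n); f=240/np.tan(np.radians(p['vertical_fov'])/2)
    return f,p['cx'],p['cy'],np.array(p['R']),np.array(p['t'])
def cloud(n,d):
    f,cx,cy,R,t=K(n); v,u=np.mgrid[:480,:640]
    c=np.stack([(u-cx)/f*d,(v-cy)/f*d,d],-1); return (c-t)@R
def ray(n,u,v,z):
    f,cx,cy,R,t=K(n); o=-R.T@t; r=R.T@np.array([(u-cx)/f,(v-cy)/f,1]); return o+r*(z-o[2])/r[2]
E
python3 - <<'E'
from h import *
for n in('scene','top'):
    snap(n,f'pics/{n}0.png'); k=K(n); print(n,k[0],k[1:3],-k[3].T@k[4])
print(readout.read_state())
E
```

```text
scene 584.7772890436654 (318.23261021805934, 236.01633385195854) [1.33835883 0.88183731 0.94624932]
top 575.1093082232641 (313.37932810828937, 237.8034898995171) [3.80778563e-01 9.52553302e-04 1.62374962e+00]
{'time': 0.1, 'qpos': array([-1.29308217e+00,  2.45754152e-01,  1.55892520e+00, -4.17805040e-06,
        1.33872638e+00, -1.74103770e-01]), 'qd': array([-0.00031373, -0.00114614, -0.00412811, -0.00085366, -0.00025947,
        0.00023451]), 'tau': array([-3.04920732e-04, -4.30675399e+01, -3.27126110e+01, -1.79554459e-04,
        2.89341333e-03, -1.90781236e-05]), 'tcp_pos': array([ 0.28364796, -0.58426476,  0.2302664 ]), 'orientation': array([ 9.74590400e-01,  2.23992701e-01, -4.89722358e-05, -9.05216585e-04]), 'contact_force': array([-0.2192078 , -0.40628196, -0.30963812]), 'moment': array([-0.01755765,  0.02209363,  0.03184368]), 'grasp_force': 0.0, 'width': 0.08584886432678736}
```

View pics/scene0.png

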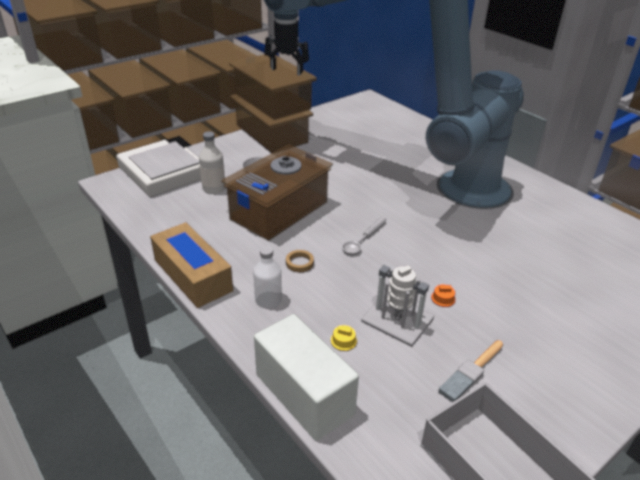

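View pics/top0.png

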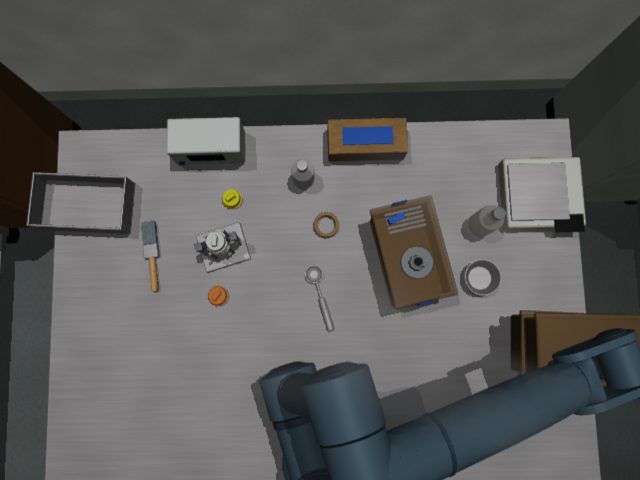

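Top view: the dispenser stack is at about (217,243) and the port at (417,262). Look-alikes for the cap are orange (218,295), yellow (232,198) and the port's own grey neck (417,262). I choose the white cap on the rods at (217,243), and check it and the port in one close crop.

```bash
cat > m.py <<'E'
from h import *
T=np.load('/tmp/top.npz');S=np.load('/tmp/scene.npz')
c=lambda im,u,v,r:cv2.resize(im[v-r:v+r,u-r:u+r],(400,300 if 0 else 400),interpolation=cv2.INTER_CUBIC)
a=np.hstack([c(T['im'],220,245,34),c(T['im'],417,262,34)])
b=np.hstack([c(S['im'],402,285,34),c(S['im'],287,162,34)])
cv2.imwrite('pics/crop0.png',cv2.resize(np.vstack([a,b]),(600,600))[:,:,::-1])
for n,D,us in(('top',T,[(217,243),(417,262)]),('scene',S,[(403,275),(287,162)])):
    P=cloud(n,D['d'])
    for u,v in us: print(n,u,v,P[v,u].round(4), [P[v+j,u+i].round(3).tolist() for i,j in((-10,0),(10,0),(0,-8),(0,8))])
# top: dispenser foot/caps height bands
P=cloud('top',T['d'])
def band(cx,cy,r,z0,z1):
    m=(np.hypot(P[...,0]-cx,P[...,1]-cy)<r)&(P[...,2]>z0)&(P[...,2]<z1)
    q=P[m]; return len(q), q.mean(0).round(4) if len(q) else None, (cv2.minAreaRect(q[:,:2].astype(np.float32)) if len(q)>3 else None)
x,y,_=P[243,217]
for z in((.145,.165),(.13,.145),(.13,.142),(.105,.125)): print('disp',z,band(x,y,.07,*z))
x,y,_=P[262,417]
for z in((.150,.17),(.136,.146),(.127,.136)): print('port',z,band(x,y,.06,*z))
print('cage lid',band(x,y,.25,.120,.160))
E
python3 m.py
```

```text
top 217 243 [0.5841 0.2586 0.1415] [[0.586, 0.286, 0.136], [0.586, 0.236, 0.121], [0.605, 0.258, 0.143], [0.566, 0.263, 0.117]]
top 417 262 [ 0.5206 -0.2567  0.1535] [[0.522, -0.233, 0.141], [0.522, -0.286, 0.134], [0.541, -0.258, 0.154], [0.501, -0.258, 0.139]]
scene 403 275 [0.5989 0.2665 0.1416] [[0.614, 0.252, 0.139], [0.579, 0.277, 0.139], [0.578, 0.246, 0.139], [0.613, 0.281, 0.137]]
scene 287 162 [ 0.5315 -0.2444  0.157 ] [[0.537, -0.284, 0.141], [0.49, -0.255, 0.138], [0.477, -0.319, 0.13], [0.54, -0.233, 0.14]]
disp (0.145, 0.165) (63, array([0.5907, 0.2641, 0.1525]), ((0.5930956602096558, 0.2655389904975891), (0.03206626698374748, 0.0410967692732811), 50.26951599121094))
disp (0.13, 0.145) (298, array([0.5908, 0.264 , 0.1376]), ((0.5911944508552551, 0.2642761766910553), (0.048851191997528076, 0.11066900193691254), 31.82203483581543))
disp (0.13, 0.142) (255, array([0.5905, 0.2641, 0.1366]), ((0.5911944508552551, 0.2642761766910553), (0.048851191997528076, 0.11066900193691254), 31.82203483581543))
disp (0.105, 0.125) (141, array([0.5865, 0.258 , 0.1186]), ((0.5919826626777649, 0.26205796003341675), (0.056955911219120026, 0.10579916834831238), 14.997175216674805))
port (0.15, 0.17) (170, array([ 0.5229, -0.2579,  0.156 ]), ((0.5326817035675049, -0.25272998213768005), (0.05646304413676262, 0.03816401585936546), 29.897045135498047))
port (0.136, 0.146) (638, array([ 0.5213, -0.2568,  0.14  ]), ((0.5191901326179504, -0.2564409077167511), (0.11356320977210999, 0.11387618631124496), 38.5900764465332))
port (0.127, 0.136) (781, array([ 0.5175, -0.2547,  0.1322]), ((0.5217170119285583, -0.2567569613456726), (0.11793728917837143, 0.11765524744987488), 88.78498840332031))
cage lid (6918, array([ 0.5528, -0.2585,  0.1333]), ((0.5686419010162354, -0.32860541343688965), (0.2778991758823395, 0.32749471068382263), 11.854290962219238))
```

View pics/crop0.png

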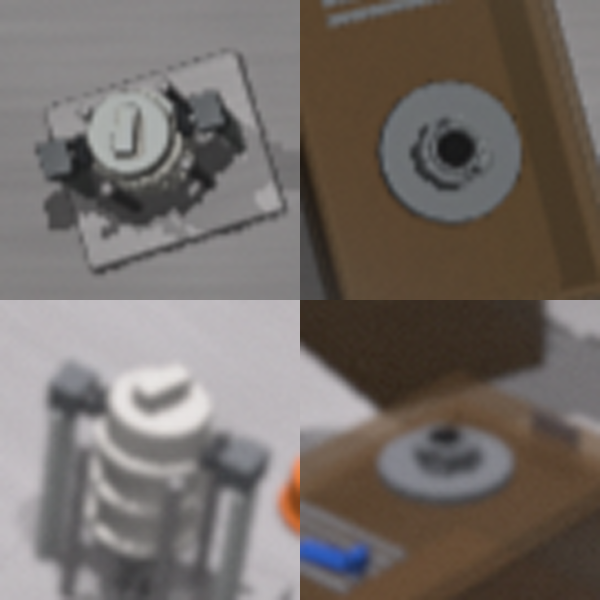

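The crop confirms a white cap with its bar upright at about (214,240) top, between the two grey catch blocks; the bar runs across the catch line. The port neck at about (417,261) has a visible dark hole. Next I'll refine both with contours and rays from the two views.

```bash
cat > m2.py <<'E'
from h import *
from scipy.optimize import least_squares
def rays(n,pts,z): return np.array([ray(n,u,v,z) for u,v in pts])[:,:2]
def circ(q,R=None):
    g=lambda p:np.hypot(q[:,0]-p[0],q[:,1]-p[1])-(R or p[2])
    s=least_squares(g,[*q.mean(0),.03],loss='soft_l1',f_scale=.001); return s.x.round(4),np.abs(s.fun).mean().round(5)
def hull(mask,seed):
    k,l=cv2.connectedComponents(mask.astype(np.uint8)); m=(l==l[seed[1],seed[0]]).astype(np.uint8)
    c=max(cv2.findContours(m,0,cv2.CHAIN_APPROX_NONE)[0],key=cv2.contourArea); return cv2.convexHull(c)[:,0].astype(float),m
D={n:np.load(f'/tmp/{n}.npz') for n in('top','scene')}
for n,cs,ps in(('top',(213,243),(404,262)),('scene',(396,279),(274,165))):
    im,d=D[n]['im'],D[n]['d']; P=cloud(n,d); hsv=cv2.cvtColor(im,cv2.COLOR_RGB2HSV).astype(int)
    near=lambda x,y,r:np.hypot(P[...,0]-x,P[...,1]-y)<r
    # port seat: unsaturated, depth near .14
    m=(hsv[...,1]<60)&near(.521,-.257,.05)&(P[...,2]>.13); h,mm=hull(m,ps)
    print(n,'seat',mm.sum(),circ(rays(n,h,.140)))
    q=P[near(.521,-.257,.03)&(P[...,2]>.150)]; print('  neck depth',len(q),circ(q[cv2.convexHull(q[:,:2].astype(np.float32),returnPoints=False)[:,0]][:,:2]))
    # cap top
    print('  capcol',im[cs[1],cs[0]])
    m=(im.min(-1)>140)&near(.591,.264,.029)&(P[...,2]>.128)
    h,mm=hull(m,cs); print('  cap',mm.sum(),circ(rays(n,h,.138),.025), circ(P[near(.591,.264,.029)&(P[...,2]>.1335)&(P[...,2]<.142)&m][:,:2]))
    b=near(.591,.264,.03)&(P[...,2]>.147); q=P[b][:,:2]; w,V=np.linalg.eigh(np.cov(q.T)); v=V[:,1]
    print('  bar',len(q),q.mean(0).round(4),'yaw',np.arctan(v[1]/v[0]).round(3),(w**.5*12**.5).round(4))
    # catch blocks
    bl=near(.591,.264,.075)&~near(.591,.264,.033)&(P[...,2]>.125)&(P[...,2]<.137)
    k,l,s,c=cv2.connectedComponentsWithStats(bl.astype(np.uint8))
    for i in range(1,k):
        if s[i,4]>15: print('  block',s[i,4],np.median(P[l==i],0).round(4))
im,d=D['top']['im'],D['top']['d'];P=cloud('top',d)
m=((P[...,2]>.122)&(P[...,2]<.150)&(P[...,1]<-.12)&(P[...,1]>-.42)&(P[...,0]>.35)&(P[...,0]<.75)).astype(np.uint8)
k,l=cv2.connectedComponents(m); q=P[l==l[262,404]]
print('lid',cv2.minAreaRect(q[:,:2].astype(np.float32)))
E
python3 m2.py
```

```text
top seat 828 (array([ 0.5218, -0.2577,  0.0419]), np.float64(0.00019))
  neck depth 168 (array([ 0.5233, -0.2581,  0.0192]), np.float64(0.00062))
  capcol [173 176 175]
  cap 229 (array([0.5923, 0.2662, 0.03  ]), np.float64(0.00156)) (array([0.5919, 0.2657, 0.019 ]), np.float64(0.00307))
  bar 57 [0.5913 0.2643] yaw -0.076 [0.017  0.0291]
  block 62 [0.6034 0.2208 0.13  ]
  block 64 [0.5785 0.3088 0.1307]
scene seat 436 (array([ 0.5267, -0.256 ,  0.045 ]), np.float64(0.0021))
  neck depth 95 (array([ 0.5257, -0.2578,  0.0194]), np.float64(0.00045))
  capcol [158 155 153]
  cap 254 (array([0.5914, 0.2636, 0.03  ]), np.float64(0.00134)) (array([0.5918, 0.262 , 0.0197]), np.float64(0.00365))
  bar 76 [0.5949 0.2655] yaw -0.078 [0.0145 0.0315]
  block 77 [0.6069 0.2216 0.1303]
  block 88 [0.5833 0.3102 0.1302]
lid ((0.5521609783172607, -0.2524324953556061), (0.27693769335746765, 0.17164531350135803), 11.825477600097656)
```

```bash
cat > /tmp/a.py <<'E'
from h import *
T=np.load('/tmp/top.npz')['im'];S=np.load('/tmp/scene.npz')['im']
c=lambda im,u,v,r:cv2.resize(im[v-r:v+r,u-r:u+r],(400,400),interpolation=cv2.INTER_CUBIC)
def st(x): x=x.astype(float); return np.clip((x-60)*255/150,0,255).astype(np.uint8)
cv2.imwrite('pics/crop1.png',np.hstack([st(c(T,215,241,14)),c(T,417,262,12)])[:,:,::-1])
E
python3 /tmp/a.py
```

```text
(no output)
```

View pics/crop1.png

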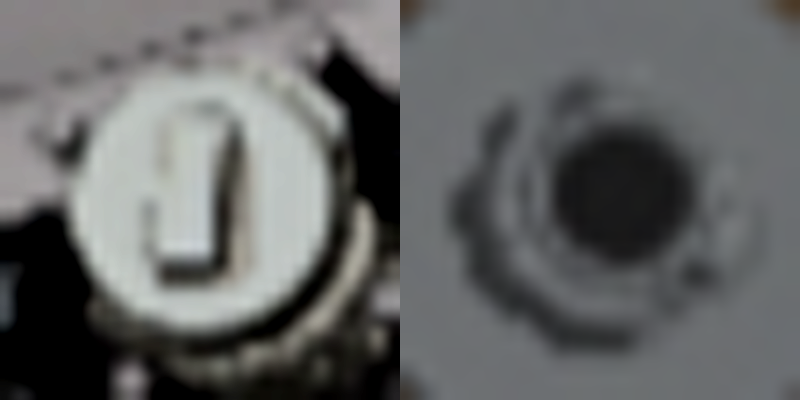

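The bar's top face is centred near (214.2,239.7) and leans right by about 7°, so its yaw is about -0.12. The neck's notches (crop (570,95) and (695,275)) suggest the slot line at yaw about +0.5, within the stated range.

```bash
cat > to.py <<'E'
import sys; from h import *
from scipy.spatial.transform import Rotation as Ro
s=readout.read_state(); R=Ro.from_quat(s['orientation']); M=R.as_matrix(); yaw=np.arctan2(M[1,0],M[0,0])
print('t',round(s['time'],2),'tcp',s['tcp_pos'].round(4),'yaw',yaw.round(3),'tilt',M[:,2].round(3),'F',s['contact_force'].round(1),'M',s['moment'].round(2),'w',round(s['width'],4),'g',round(s['grasp_force'],1),'q6',s['qpos'][5].round(2))
if len(sys.argv)>4:
    x,y,z,w=map(float,sys.argv[1:5]); print('shift',(M.T@(np.array([x,y,z])-s['tcp_pos'])).round(4),'turn',round(yaw-w,3))
E
python3 -c "
from h import *
print(ray('top',214.2,239.7,.152),ray('top',214.7,240.4,.138))"
python3 to.py .593 .265 .30 -.12
```

```text
[0.5914646  0.26400231 0.152     ] [0.59159026 0.26519668 0.138     ]
t 0.1 tcp [ 0.2836 -0.5843  0.2303] yaw 0.452 tilt [-0.001  0.002 -1.   ] F [-0.2 -0.4 -0.3] M [-0.02  0.02  0.03] w 0.0858 g 0.0 q6 -0.17
shift [ 0.6491 -0.6291 -0.0684] turn 0.572
```

```bash
python3 -m pendant '0 0.005 -0.005 -0.035 0; 0 0.028 -0.027 -0.07 0; 0 0.057 -0.055 -0.07 0; 0 0.086 -0.083 -0.07 0; 0 0.115 -0.111 -0.07 0'
python3 -m pendant '0 0.028 -0.027 0 0; 0 0.057 -0.055 0 0; 0 0.086 -0.083 0 0; 0 0.115 -0.111 0 0; 0 0.144 -0.139 0 0'
python3 -m pendant '0 0.028 -0.027 0 0; 0 0.057 -0.055 0 0; 0 0.086 -0.083 0 0; 0 0.115 -0.111 0 0; 0 0.144 -0.139 0 0'
python3 to.py .593 .265 .30 -.12
```

```text
time: 0.52
tcp_pos: [0.339, -0.4334, 0.3018]
orientation: [0.975, 0.223, 0.0, 0.0]
contact_force: [1.2, 0.1, -0.2]
width: 0.0426
grasp_force: 0.0
time: 0.93
tcp_pos: [0.4077, -0.2448, 0.3009]
orientation: [0.975, 0.224, -0.0, -0.0]
contact_force: [0.8, -1.1, -0.4]
width: 0.0429
grasp_force: 0.0
time: 1.35
tcp_pos: [0.4765, -0.0568, 0.3011]
orientation: [0.975, 0.224, -0.0, 0.0]
contact_force: [0.6, -0.3, 0.7]
width: 0.0427
grasp_force: 0.0
t 1.35 tcp [ 0.4765 -0.0568  0.3011] yaw 0.452 tilt [-0. -0. -1.] F [ 0.6 -0.3  0.7] M [-0.05 -0.01  0.04] w 0.0427 g 0.0 q6 0.76
shift [ 0.2452 -0.2387  0.0011] turn 0.572
```

```bash
python3 -m pendant '0 0.028 -0.027 0 0.1; 0 0.057 -0.055 0 0.2; 0 0.086 -0.083 0 0.3; 0 0.115 -0.111 0 0.4; 0 0.144 -0.139 0 0.5' >/dev/null
python3 to.py .593 .265 .24 -.12
```

```text
t 1.77 tcp [0.5454 0.1312 0.3009] yaw -0.053 tilt [-0.001 -0.    -1.   ] F [ 1.7 -0.7  0.1] M [-0.01 -0.03 -0.06] w 0.0429 g 0.0 q6 1.66
shift [ 0.0405 -0.1361  0.0608] turn 0.067
```

```bash
python3 -m pendant '0 0.01 -0.034 0.01 0.03; 0 0.02 -0.068 0.02 0.067; 0 0.03 -0.102 0.03 0.067; 0 0.041 -0.136 0.05 0.067; 0 0.041 -0.136 0.06 0.067' >/dev/null
python3 to.py .593 .265 .145 -.12
python3 - <<'E'
from h import *
im,d=snap('scene'); im2,_=snap('top')
c=lambda im,u,v,r:cv2.resize(im[max(v-r,0):v+r,u-r:u+r],(400,400),interpolation=cv2.INTER_CUBIC)
cv2.imwrite('pics/c2.png',np.hstack([c(im,405,250,60),c(im2,215,240,40)])[:,:,::-1])
E
```

```text
t 2.18 tcp [0.5925 0.2675 0.2376] yaw -0.111 tilt [-0.004  0.001 -1.   ] F [-0.2 -0.3 -0.4] M [-0.01  0.02  0.03] w 0.0424 g 0.0 q6 1.93
shift [0.0011 0.0024 0.0926] turn 0.009
```

View pics/c2.png

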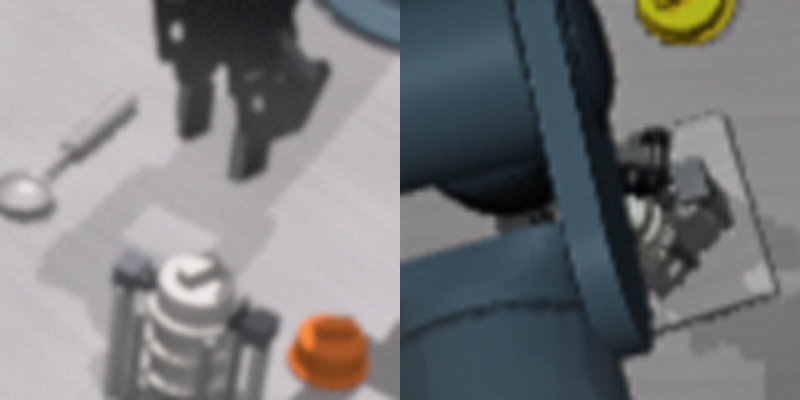

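The left half shows the fingers straddling the stack's axis above the white cap. The right half shows the arm hiding most of the cap from above. Now I'll descend to the bar.

```bash
python3 -m pendant '0 0.001 0.002 0.02 0.01; 0 0.001 0.002 0.045 0.01; 0 0.001 0.002 0.07 0.01; 0 0.001 0.002 0.082 0.01; 0 0.001 0.002 0.082 0.01' >/dev/null
python3 to.py .593 .265 .141 -.12
```

```text
t 2.7 tcp [0.5918 0.2592 0.1565] yaw -0.127 tilt [-0.006 -0.002 -1.   ] F [-0.2 -0.7 -1.2] M [0.07 0.01 0.  ] w 0.0431 g 0.0 q6 1.94
shift [ 0.0005 -0.0059  0.0155] turn -0.007
```

```bash
python3 -m pendant '0 0 0 0 0; 0 0 0 0 0' >/dev/null
python3 to.py .593 .265 .141 -.12
```

```text
t 2.87 tcp [0.5949 0.2607 0.1617] yaw -0.126 tilt [ 0.003  0.001 -1.   ] F [ 0.2 -0.4  0.5] M [ 0.02 -0.01 -0.01] w 0.0426 g 0.0 q6 1.94
shift [-0.0025 -0.004   0.0207] turn -0.006
```

```bash
python3 -m pendant '0 -0.001 -0.002 0.005 0; 0 -0.0025 -0.004 0.01 0; 0 -0.0025 -0.004 0.01 0; 0 -0.0025 -0.004 0.01 0; 0 -0.0025 -0.004 0.01 0' >/dev/null
python3 to.py .593 .265 .141 -.12
```

```text
t 3.28 tcp [0.5917 0.2652 0.1494] yaw -0.125 tilt [ 0. -0. -1.] F [-0.6  0.3 -0. ] M [-0.07 -0.01  0.  ] w 0.0427 g 0.0 q6 1.94
shift [0.0014 0.0001 0.0084] turn -0.005
```

```bash
python3 -m pendant '0 0.001 0 0.004 0; 0 0.001 0 0.008 0; 0 0.001 0 0.008 0; 0 0.001 0 0.008 0' >/dev/null
python3 to.py .593 .265 .141 -.12
python3 -m pendant '-1 0 0 0 0; -1 0 0 0 0; -1 0 0 0 0; -1 0 0 0 0; -1 0 0 0 0' >/dev/null
python3 to.py .593 .265 .141 -.12
```

```text
t 3.62 tcp [0.5924 0.2648 0.1406] yaw -0.125 tilt [-0.001 -0.    -1.   ] F [-0.1 -0.7 -0. ] M [-0.03  0.02  0.02] w 0.0425 g 0.0 q6 1.94
shift [ 0.0006 -0.0002 -0.0004] turn -0.005
t 4.03 tcp [0.5928 0.2648 0.1416] yaw -0.125 tilt [ 0. -0. -1.] F [-0.2 -1.2  1.8] M [-0.21  0.11 -0.05] w 0.0101 g 60.0 q6 1.94
shift [ 0.0002 -0.0002  0.0006] turn -0.005
```

```bash
python3 -m pendant '-1 0 0 -0.003 0; -1 0 0 -0.006 0; -1 0 0 -0.009 0; -1 0 0 -0.012 0; -1 0 0 -0.015 0'
python3 -m pendant '-1 0 0 -0.005 0; -1 0 0 -0.01 0; -1 0 0 -0.02 0; -1 0 0 -0.03 0; -1 0 0 -0.04 0'
python3 to.py .593 .265 .2 -.12
```

```text
time: 4.45
tcp_pos: [0.5932, 0.2653, 0.1577]
orientation: [0.998, -0.063, 0.001, -0.0]
contact_force: [-0.7, -0.7, 0.7]
width: 0.0103
grasp_force: 60.0
time: 4.87
tcp_pos: [0.5928, 0.265, 0.1977]
orientation: [0.998, -0.063, 0.0, -0.0]
contact_force: [-0.3, -0.8, -0.1]
width: 0.0103
grasp_force: 59.9
t 4.87 tcp [0.5928 0.265  0.1977] yaw -0.125 tilt [ 0.001  0.    -1.   ] F [-0.3 -0.8 -0.1] M [ 0.01  0.03 -0.03] w 0.0103 g 59.9 q6 1.94
shift [ 0.0002 -0.     -0.0023] turn -0.005
```

```bash
python3 -m pendant '-1 0 0 -0.03 0; -1 0 0 -0.05 0; -1 0 0 -0.05 0;-1 0 0 -0.05 0;-1 0 0 -0.05 0'
python3 - <<'E'
from h import *
im,d=snap('scene'); P=cloud('scene',d)
m=(np.hypot(P[...,0]-.593,P[...,1]-.265)<.03)&(P[...,2]>.13)&(P[...,2]<.27); print(np.percentile(P[m][:,2],[2,50,98]))
cv2.imwrite('pics/c3.png',cv2.resize(im[190:330,330:470],(560,560),interpolation=cv2.INTER_CUBIC)[:,:,::-1])
E
```

```text
time: 5.28
tcp_pos: [0.5922, 0.2649, 0.2457]
orientation: [0.998, -0.063, -0.001, 0.0]
contact_force: [-0.3, -0.0, -0.8]
width: 0.01
grasp_force: 59.9
[0.13199159 0.22556416 0.26707861]
```

View pics/c3.png

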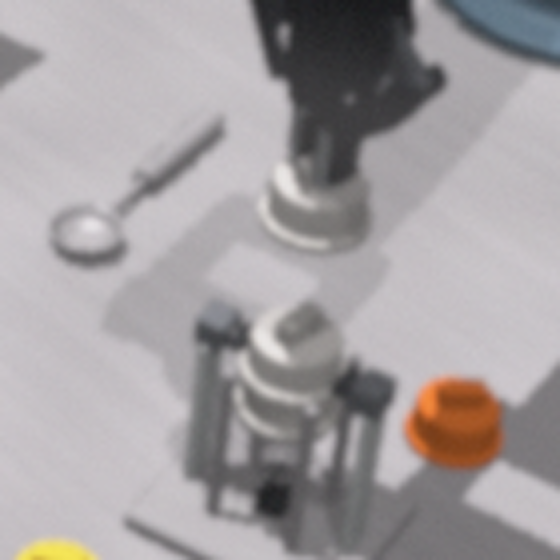

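The crop shows the held cap at (315,205), and the second cap has risen under the catches at (300,340). Exactly one cap has been taken. Next I carry it to the port.

```bash
python3 -m pendant '-1 0 0.03 -0.02 0; -1 0 0.07 -0.03 0; -1 0 0.11 -0.03 0;-1 0 0.15 -0.03 0;-1 0 0.19 -0.03 0' >/dev/null
python3 -m pendant '-1 0 0.04 0 0; -1 0 0.08 0 0; -1 0 0.12 0 0;-1 0 0.16 0 0;-1 0 0.2 0 0' >/dev/null
python3 -m pendant '-1 0 0.04 0 0.07; -1 0 0.08 0 0.14; -1 0 0.11 0 0.21;-1 0 0.13 0 0.28;-1 -0.003 0.137 0 0.28' >/dev/null
python3 -m pendant '-1 0 0 0 0; -1 0 0 0 0; -1 0 0 0 0' >/dev/null
python3 to.py .524 -.2577 .22 -.4
```

```text
t 6.83 tcp [ 0.5239 -0.2561  0.2758] yaw -0.403 tilt [-0.001  0.001 -1.   ] F [ 0.2 -0.1  0.6] M [-0.04  0.01 -0.02] w 0.0103 g 59.9 q6 1.32
shift [0.0007 0.0015 0.0558] turn -0.003
```

```bash
python3 -m pendant '-1 0 0 0.02 0; -1 0.0007 0.0015 0.035 0; -1 0.0007 0.0015 0.04 0; -1 0.0007 0.0015 0.04 0; -1 0.0007 0.0015 0.04 0' >/dev/null
python3 to.py
python3 - <<'E'
from h import *
a,_=snap('scene'); b,_=snap('top')
from h import K
f,cx,cy,R,t=K('scene'); p=R@np.array([.524,-.2577,.19])+t; u,v=(p[:2]/p[2]*f+[cx,cy]).astype(int); print(u,v)
c=lambda im,u,v,r:cv2.resize(im[v-r:v+r,u-r:u+r],(400,400),interpolation=cv2.INTER_CUBIC)
cv2.imwrite('pics/c4.png',np.hstack([c(a,u,v,40),c(b,417,262,40)])[:,:,::-1])
E
```

```text
t 7.25 tcp [ 0.5243 -0.2584  0.2366] yaw -0.404 tilt [ 0.  0. -1.] F [ 0.4 -1.  -0.4] M [0. 0. 0.] w 0.0105 g 59.9 q6 1.32
286 148
```

View pics/c4.png

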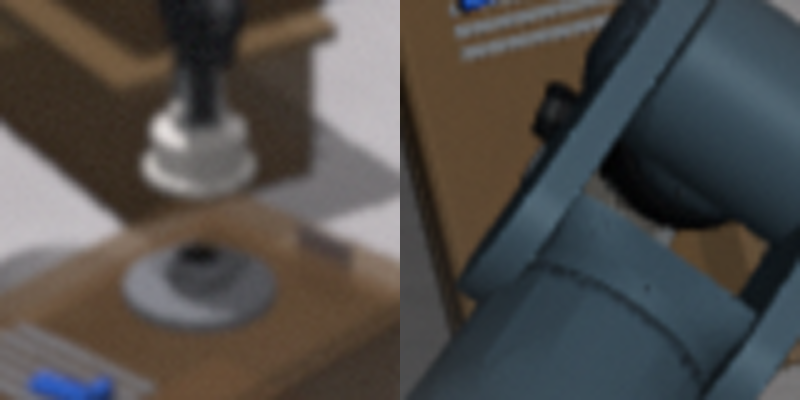

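The left half shows the held cap at crop (200,155), straight above the seat and neck at (198,275). From above the arm hides it. I'll measure cap against seat along and across this line of sight.

```bash
cat > m3.py <<'E'
from h import *; from scipy.optimize import least_squares
im=np.load('/tmp/scene.npz')['im']; hsv=cv2.cvtColor(im,cv2.COLOR_RGB2HSV).astype(int)
s=readout.read_state(); z=s['tcp_pos'][2]-.029
def blob(m,seed):
    m=cv2.morphologyEx(m.astype(np.uint8),cv2.MORPH_CLOSE,np.ones((3,3))); k,l=cv2.connectedComponents(m); q=(l==l[seed[1],seed[0]]).astype(np.uint8)
    c=max(cv2.findContours(q,0,cv2.CHAIN_APPROX_NONE)[0],key=cv2.contourArea); print('blob',q.sum(),cv2.boundingRect(c)); return cv2.convexHull(c)[:,0].astype(float)
e=np.array([.581,.814]); l=np.array([.814,-.581])
def fit(h,z,R,keep):
    q=np.array([ray('scene',u,v,z)[:2] for u,v in h if keep(u,v)])
    # hull of pixel centres lies half a pixel inside the edge
    r=least_squares(lambda p:np.hypot(*(q-p[:2]).T)-R,q.mean(0),loss='soft_l1',f_scale=.001); print(len(q),'fit',r.x.round(4),'res',np.abs(r.fun).mean().round(5),'along',(r.x@e).round(4),'lat',(r.x@l).round(4)); return r.x
u0,v0=246,108
box=np.zeros((480,640),bool); box[v0+40:v0+68,u0+20:u0+60]=1
h=blob((hsv[...,1]<70)&(hsv[...,2]>90)&box,(275,165)); fit(h,.14,.0415,lambda u,v:True)
box[:]=0; box[v0+15:v0+41,u0+25:u0+55]=1
h=blob((im.min(-1)>110)&box,(284,141)); print(h.astype(int).tolist()); vm=h[:,1].max(); 
c=fit(h,z,.0285,lambda u,v:v>vm-8)
t=s['tcp_pos'][:2]; print('tcp along',(t@e).round(4),'lat',(t@l).round(4))
E
python3 m3.py
```

```text
blob 245 (266, 149, 27, 24)
11 fit [ 0.5299 -0.2695] res 0.01324 along 0.0885 lat 0.5879
blob 307033 (0, 0, 640, 480)
[[639, 0], [639, 479], [0, 479], [0, 0]]
2 fit [1.0487 0.555 ] res 0.40415 along 1.0611 lat 0.5312
tcp along 0.0939 lat 0.5776
```

Run:
```python
import numpy as np,cv2
im=np.load('/tmp/scene.npz')['im'].astype(int)
s=im[...,0]-im[...,2]
print('r-b seat cols264-306 rows156-175');
for v in range(157,176,2): print(v,s[v,264:308].tolist())
print('minrgb cap')
for v in range(126,150,2): print(v,im[v,270:303].min(-1).tolist())
```

```text
r-b seat cols264-306 rows156-175
157 [19, 24, 29, 31, 31, 33, 34, 34, 35, 37, 35, 37, 34, 30, 25, 20, 16, 13, 10, 9, 7, 9, 11, 14, 15, 15, 16, 17, 25, 28, 33, 37, 41, 43, 44, 43, 44, 43, 43, 41, 39, 34, 28, 24]
159 [33, 34, 33, 34, 35, 36, 37, 37, 34, 27, 17, 10, 4, 1, -2, -4, -4, -3, -2, -1, -2, 0, -2, -1, -1, -2, -1, -2, -1, 0, 3, 7, 15, 20, 29, 37, 41, 42, 44, 44, 44, 41, 38, 36]
161 [35, 36, 39, 39, 42, 41, 38, 25, 10, 0, -6, -6, -8, -6, -7, -6, -6, -4, -3, -4, -4, -6, -5, -4, -6, -4, -4, -4, -4, -5, -4, -5, -4, -3, 3, 15, 28, 38, 43, 41, 42, 42, 41, 41]
163 [43, 42, 43, 45, 45, 37, 23, 6, -4, -8, -8, -9, -8, -9, -7, -6, -4, -3, -5, -3, -5, -4, -6, -4, -4, -3, -4, -3, -4, -5, -4, -4, -5, -6, -3, -1, 10, 28, 39, 42, 41, 41, 40, 40]
165 [44, 42, 43, 45, 41, 33, 16, -1, -7, -10, -10, -10, -8, -8, -9, -8, -6, -6, -3, -5, -5, -3, -5, -4, -2, -3, -4, -3, -6, -5, -5, -6, -5, -6, -4, -3, 5, 23, 37, 41, 43, 44, 42, 41]
167 [41, 42, 43, 43, 42, 37, 23, 3, -6, -7, -9, -9, -9, -9, -9, -7, -8, -8, -5, -5, -4, -5, -5, -6, -7, -5, -4, -5, -5, -7, -6, -5, -5, -6, -5, 0, 10, 26, 38, 40, 43, 43, 4
[... 1799 characters left out ...]
114, 117, 111, 109, 106, 104, 100, 99, 100, 98, 100, 97, 95, 97, 105, 110, 98, 65, 41, 37, 36, 37, 34]
142 [34, 33, 37, 51, 92, 142, 172, 171, 153, 138, 127, 121, 115, 112, 107, 100, 101, 102, 100, 99, 98, 99, 101, 109, 115, 112, 88, 58, 36, 33, 36, 37, 37]
144 [35, 32, 31, 34, 51, 78, 112, 138, 153, 162, 159, 159, 155, 142, 128, 119, 110, 108, 105, 108, 110, 111, 110, 99, 91, 77, 59, 43, 45, 49, 58, 64, 76]
146 [30, 33, 33, 33, 32, 35, 46, 56, 73, 87, 102, 112, 118, 116, 116, 116, 109, 103, 98, 93, 92, 88, 82, 69, 64, 62, 71, 79, 88, 96, 101, 105, 109]
148 [30, 33, 30, 30, 29, 27, 32, 33, 34, 37, 43, 47, 53, 56, 61, 62, 63, 66, 62, 63, 62, 67, 69, 68, 69, 75, 78, 87, 95, 101, 105, 108, 109]
```

Run:
```python
from h import *
e=np.array([.581,.814]); l=np.array([.814,-.581])
f,cx,cy,R,t=K('scene')
def pr(p): q=R@np.array(p)+t; return (q[:2]/q[2]*f+[cx,cy]).round(2)
for n,a in(('cap flange',(285.3,140.5,.2096)),('skirt',(285.28,133,.226)),('seat',(285.36,165.2,.14))):
    p=ray('scene',*a)[:2]; print(n,p.round(4),'along',(p@e).round(4),'lat',(p@l).round(4))
for z in(.14,.2076,.2336): print(z,'tcp axis ->',pr([.5243,-.2584,z]))
# circle bounds of seat at given center, for ellipse centre check
for c in([.5222,-.2578],[.5243,-.2584]):
    a=np.linspace(0,6.283,100); q=np.array([pr([c[0]+.042*np.cos(i),c[1]+.042*np.sin(i),.14]) for i in a]); print(c,q.min(0),q.max(0),'cap flange')
    q=np.array([pr([c[0]+.029*np.cos(i),c[1]+.029*np.sin(i),.2076]) for i in a]); print(q.min(0),q.max(0))
```

```text
cap flange [ 0.5213 -0.2655] along 0.0868 lat 0.5786
skirt [ 0.5145 -0.2746] along 0.0754 lat 0.5784
seat [ 0.5281 -0.2571] along 0.0976 lat 0.5792
0.14 tcp axis -> [286.19 164.59]
0.2076 tcp axis -> [285.94 142.49]
0.2336 tcp axis -> [285.83 133.68]
[0.5222, -0.2578] [271.58 156.92] [302.27 172.32] cap flange
[275.83 137.31] [297.57 147.56]
[0.5243, -0.2584] [270.83 157.05] [301.53 172.46] cap flange
[275.05 137.44] [296.8  147.69]
```

```bash
python3 -m pendant '-1 0.0007 0 0.015 0; -1 0.0007 0 0.03 0; -1 0.0007 0 0.04 0; -1 0.0007 0 0.045 0; -1 0.0007 0 0.045 0' >/dev/null
python3 to.py .525 -.2585 .18 -.4
python3 -m pendant '-1 0 0 0.001 0; -1 0 0 0.002 0; -1 0 0 0.003 0; -1 0 0 0.004 0; -1 0 0 0.004 0' >/dev/null
python3 to.py .525 -.2585 .18 -.4
```

```text
t 7.77 tcp [ 0.5242 -0.2591  0.1904] yaw -0.405 tilt [-0.001  0.001 -1.   ] F [ 0.1 -0.   0.9] M [ 0.03 -0.03 -0.  ] w 0.0105 g 59.9 q6 1.32
shift [ 0.0005 -0.0009  0.0104] turn -0.005
t 8.18 tcp [ 0.5246 -0.2595  0.1874] yaw -0.405 tilt [ 0. -0. -1.] F [-0.5  0.5 -0.4] M [0.01 0.02 0.  ] w 0.0102 g 59.9 q6 1.32
shift [-0.0001 -0.0011  0.0074] turn -0.005
```

```bash
python3 -m pendant '-1 -0.0003 -0.0012 0.001 0; -1 -0.0003 -0.0012 0.002 0; -1 -0.0003 -0.0012 0.003 0; -1 -0.0003 -0.0012 0.003 0' |grep -A1 tcp
python3 to.py
python3 -m pendant '-1 0 0 0.0005 0; -1 0 0 0.001 0; -1 0 0 0.0015 0; -1 0 0 0.0015 0' >/dev/null; python3 to.py
python3 -m pendant '-1 0 0 0.0005 0; -1 0 0 0.001 0; -1 0 0 0.0015 0; -1 0 0 0.0015 0' >/dev/null; python3 to.py
```

```text
tcp_pos: [0.5247, -0.2581, 0.184]
orientation: [0.98, -0.201, -0.0, -0.0]
t 8.52 tcp [ 0.5247 -0.2581  0.184 ] yaw -0.405 tilt [-0.  0. -1.] F [ 0.2 -0.6 -0. ] M [-0.05  0.01 -0.02] w 0.0101 g 59.9 q6 1.32
t 8.85 tcp [ 0.5247 -0.2582  0.1827] yaw -0.405 tilt [-0.  0. -1.] F [0.2 0.3 0.2] M [-0.04  0.04  0.06] w 0.0103 g 59.9 q6 1.32
t 9.18 tcp [ 0.5248 -0.2583  0.1814] yaw -0.405 tilt [ 0. -0. -1.] F [ 0.8 -0.2 -1.4] M [-0.03  0.07 -0.01] w 0.0098 g 60.0 q6 1.32
```

```bash
python3 -m pendant '-1 0 0 0.0005 0; -1 0 0 0.001 0; -1 0 0 0.0015 0; -1 0 0 0.0015 0' >/dev/null; python3 to.py
python3 -m pendant '-1 0 0 0.0005 0; -1 0 0 0.001 0; -1 0 0 0.001 0; -1 0 0 0.001 0' >/dev/null; python3 to.py
```

```text
t 9.52 tcp [ 0.525  -0.2584  0.1812] yaw -0.405 tilt [ 0. -0. -1.] F [-2.4  1.3  7. ] M [ 0.25  0.56 -0.05] w 0.0102 g 60.9 q6 1.32
t 9.85 tcp [ 0.5251 -0.2584  0.181 ] yaw -0.405 tilt [ 0.    -0.001 -1.   ] F [-4.4  3.6 10.8] M [0.51 0.84 0.01] w 0.0102 g 61.4 q6 1.32
```

```bash
python3 -m pendant '-1 -0.0005 0 0 0; -1 -0.001 0 -0.0005 0; -1 -0.001 0 -0.0005 0' >/dev/null; python3 to.py
python3 -m pendant '-1 0 0 0 -0.06; -1 0 0 0 -0.12; -1 0 0 0 -0.18; -1 0 0 0 -0.24; -1 0 0 0 -0.24' >/dev/null; python3 to.py
```

```text
t 10.1 tcp [ 0.5248 -0.2583  0.1812] yaw -0.405 tilt [ 0.003 -0.002 -1.   ] F [-0.   1.1  6.6] M [0.19 0.16 0.01] w 0.0105 g 60.8 q6 1.32
t 10.52 tcp [ 0.525  -0.2586  0.1812] yaw -0.163 tilt [ 0.003 -0.002 -1.   ] F [0.2 0.  5.6] M [ 0.07 -0.    0.03] w 0.0101 g 60.8 q6 1.08
```

Centred and resting on the tabs with about 6 N. I keep turning back.

```bash
python3 -m pendant '-1 0 0 0 -0.06; -1 0 0 0 -0.12; -1 0 0 0 -0.18; -1 0 0 0 -0.24; -1 0 0 0 -0.24' >/dev/null; python3 to.py
python3 -m pendant '-1 0 0 0 -0.06; -1 0 0 0 -0.12; -1 0 0 0 -0.18; -1 0 0 0 -0.18' >/dev/null; python3 to.py
```

```text
t 10.93 tcp [ 0.5249 -0.2586  0.1812] yaw 0.077 tilt [ 0.003 -0.002 -1.   ] F [-0.2  0.6  5.4] M [ 0.1   0.13 -0.01] w 0.0102 g 60.7 q6 0.84
t 11.27 tcp [ 0.5249 -0.2586  0.181 ] yaw 0.257 tilt [ 0.003 -0.002 -1.   ] F [-0.1 -0.8  5.7] M [0.02 0.02 0.09] w 0.0104 g 60.7 q6 0.66
```

```bash
python3 -m pendant '-1 0 0 0 -0.05; -1 0 0 0 -0.1; -1 0 0 0 -0.1' >/dev/null; python3 to.py
python3 -m pendant '-1 0 0 0 -0.05; -1 0 0 0 -0.1; -1 0 0 0 -0.1' >/dev/null; python3 to.py
```

```text
t 11.52 tcp [ 0.5247 -0.2585  0.1807] yaw 0.356 tilt [ 0.003 -0.002 -1.   ] F [ 0.4 -0.4  5.7] M [-0.05 -0.02  0.04] w 0.0101 g 60.7 q6 0.56
t 11.77 tcp [ 0.5238 -0.258   0.1791] yaw 0.455 tilt [ 0. -0. -1.] F [ 0.1 -0.9  0.2] M [-0.18 -0.07 -0.01] w 0.0099 g 60.0 q6 0.46
```

The lugs are entering the slot: the force has vanished and z is dropping. I follow it down.

```bash
python3 -m pendant '-1 0 0 0.001 -0.03; -1 0 0 0.002 -0.06; -1 0 0 0.003 -0.06; -1 0 0 0.004 -0.06;-1 0 0 0.004 -0.06' >/dev/null; python3 to.py
python3 -m pendant '-1 0 0 0.001 0; -1 0 0 0.002 0; -1 0 0 0.003 0; -1 0 0 0.003 0' >/dev/null; python3 to.py
```

```text
t 12.18 tcp [ 0.5236 -0.2576  0.1746] yaw 0.513 tilt [-0.001  0.001 -1.   ] F [ 0.3 -0.5 -0.6] M [ 0.04 -0.07  0.  ] w 0.0101 g 59.9 q6 0.41
t 12.52 tcp [ 0.5239 -0.2579  0.1723] yaw 0.515 tilt [ 0. -0. -1.] F [0.6 0.4 0.6] M [ 0.04 -0.02  0.01] w 0.01 g 60.0 q6 0.4
```

```bash
python3 -m pendant '-1 0 0 0.0005 0; -1 0 0 0.001 0; -1 0 0 0.0015 0; -1 0 0 0.0015 0' >/dev/null; python3 to.py
python3 -m pendant '-1 0 0 0.0005 0.05; -1 0 0 0.001 0.1; -1 0 0 0.001 0.15; -1 0 0 0.001 0.2; -1 0 0 0.001 0.2' >/dev/null; python3 to.py
```

```text
t 12.85 tcp [ 0.5241 -0.258   0.1721] yaw 0.515 tilt [ 0. -0. -1.] F [-1.8  1.7  6.6] M [ 0.31  0.47 -0.02] w 0.0098 g 60.9 q6 0.4
t 13.27 tcp [ 0.5251 -0.2591  0.1716] yaw 0.314 tilt [ 0.004 -0.003 -1.   ] F [ 1.1 -1.5  5.4] M [-0.38 -0.19  0.04] w 0.0102 g 60.6 q6 0.61
```

It bottomed at the thread height (a drop of about 9 mm) and turns clockwise while descending. I continue to screw it down.

```bash
python3 -m pendant '-1 0 0 0.0003 0.05; -1 0 0 0.0006 0.1; -1 0 0 0.001 0.15; -1 0 0 0.001 0.2; -1 0 0 0.001 0.2' >/dev/null; python3 to.py
python3 -m pendant '-1 0 0 0.0003 0.05; -1 0 0 0.0006 0.1; -1 0 0 0.001 0.15; -1 0 0 0.001 0.2; -1 0 0 0.001 0.2' >/dev/null; python3 to.py
```

```text
t 13.68 tcp [ 0.5247 -0.2584  0.1701] yaw 0.114 tilt [ 0.002 -0.001 -1.   ] F [-0.1 -0.6  5.6] M [-0.01 -0.05 -0.02] w 0.0096 g 60.7 q6 0.81
t 14.1 tcp [ 0.5246 -0.2582  0.169 ] yaw -0.086 tilt [ 0.002 -0.001 -1.   ] F [-0.1  0.2  5.2] M [ 0.06 -0.13 -0.08] w 0.0099 g 60.7 q6 1.01
```

```bash
python3 -m pendant '-1 0 0 0.0003 0.05; -1 0 0 0.0006 0.1; -1 0 0 0.0008 0.15; -1 0 0 0.0008 0.15' >/dev/null; python3 to.py
python3 -m pendant '-1 0 0 0.0003 0.05; -1 0 0 0.0006 0.1; -1 0 0 0.0006 0.1' >/dev/null; python3 to.py
```

```text
t 14.43 tcp [ 0.5248 -0.2584  0.1688] yaw -0.236 tilt [ 0.003 -0.001 -1.   ] F [-0.4 -0.1  8.5] M [ 0.15  0.08 -0.12] w 0.0097 g 60.9 q6 1.16
t 14.68 tcp [ 0.5246 -0.2592  0.1688] yaw -0.335 tilt [ 0.002 -0.003 -1.   ] F [-2.7 -1.3  9.8] M [-0.14  0.41  0.02] w 0.0105 g 61.2 q6 1.25
```

```bash
python3 -m pendant '-1 0 0 -0.0005 0.05; -1 0 0 -0.0005 0.05' >/dev/null; python3 to.py
python3 -m pendant '-1 0 0 0 0.05; -1 0 0 0 0.05' >/dev/null; python3 to.py
```

```text
t 14.85 tcp [ 0.5243 -0.2596  0.1688] yaw -0.385 tilt [ 0.001 -0.004 -1.   ] F [-2.2 -3.   7.2] M [-0.54  0.46  0.19] w 0.01 g 61.0 q6 1.3
t 15.02 tcp [ 0.5242 -0.2597  0.1688] yaw -0.434 tilt [ 0.001 -0.005 -1.   ] F [-3.6 -3.3  8.1] M [-0.54  0.5   0.55] w 0.01 g 61.2 q6 1.35
```

z is at seat height and the torque rises sharply: the hard stop is reached. I release and rise.

```bash
python3 -m pendant '0 0 0 0 -0.02; 0 0 0 0 -0.02; 0 0 0 0 -0.02; 0 0 0 0 -0.02' >/dev/null; python3 to.py
python3 -m pendant '0 0 0 -0.01 0; 0 0 0 -0.03 0; 0 0 0 -0.06 0; 0 0 0 -0.09 0; 0 0 0 -0.12 0' >/dev/null
python3 -m pendant '0 0 0.03 -0.01 0; 0 0 0.07 -0.03 0; 0 0 0.11 -0.03 0; 0 0 0.15 -0.03 0; 0 0 0.15 -0.03 0' >/dev/null; python3 to.py
python3 - <<'E'
from h import *
a,d=snap('scene'); b,d2=snap('top')
P=cloud('scene',d); m=np.hypot(P[...,0]-.527,P[...,1]+.258)<.022; z=P[m][:,2]; print('scene z',np.percentile(z,[5,25,50,75,95]).round(4))
P=cloud('top',d2); m=np.hypot(P[...,0]-.523,P[...,1]+.258)<.02; z=P[m][:,2]; print('top z',np.percentile(z,[5,25,50,75,95]).round(4))
c=lambda im,u,v,r:cv2.resize(im[v-r:v+r,u-r:u+r],(400,400),interpolation=cv2.INTER_CUBIC)
cv2.imwrite('pics/c5.png',np.hstack([c(a,286,158,40),c(b,417,262,40)])[:,:,::-1])
E
```

```text
t 15.35 tcp [ 0.5235 -0.2574  0.1661] yaw -0.415 tilt [-0.001  0.001 -1.   ] F [ 0.1 -0.1 -0.7] M [-0.05 -0.   -0.01] w 0.0425 g 0.0 q6 1.33
t 16.18 tcp [ 0.4605 -0.4006  0.3178] yaw -0.421 tilt [-0.    -0.003 -1.   ] F [ 0.3  0.6 -0.7] M [ 0.04 -0.   -0.01] w 0.043 g 0.0 q6 1.09
scene z [0.1476 0.1616 0.1664 0.1727 0.1816]
top z [0.1613 0.1649 0.1672 0.1752 0.1831]
```

View pics/c5.png

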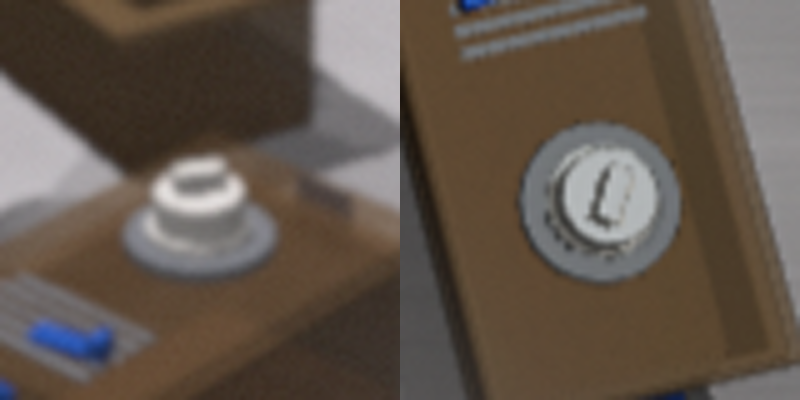

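The cap sits flat on the seat at crop (200,205) / (610,195). Its top is at 0.166 m, which matches 140 + 26 mm. The clip hasn't moved and the robot is clear.

```bash
python3 -c "
from cell import env
print(env.close_job())"
```

```text
the job is handed in; nothing more can be done
None
```

The top cap is screwed fully home on the air port (hard stop felt, cap top at 166 mm), the next cap rose under the dispenser catches, nothing else on the bench was touched, and the job is handed in at about 16 s of the 61 s allowed.

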